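# Cover the leak-test chamber and set its bleed screw

## Robot

A 7-joint arm with a two-finger parallel gripper is mounted at the origin on the work surface. World frame = base frame: x ahead of the robot, y to its left, z up, the work surface at z = 0. Lengths are in mm, angles in rad, forces in N, time in s.
With the tool pointing down it reaches from about 425 to 875 mm from the base axis. Payload 8.4 kg.
Tool frame: the origin (TCP) lies on the centre line of the jaws, within the pads' length; the fingertips stand 8 mm ahead of it and the grasp point (between the pads) lies 11 mm behind it; z points along the fingers, y is the line along which they close (so a half turn about z gives the same grasp; the last joint's range is limited). The gripper opens to 87 mm and grips with 3 to 60 N. Pads are 19 mm wide; open, the fingers measure 117 mm over their backs; the gripper's body (75 mm by 190 mm) begins 51 mm behind the grasp point.
Start: joints at [-1.322, 0.333, 0.04, 1.465, -0.013, 1.343, -0.059], TCP at [221.539, 611.05, 200.846] pointing down, gripper open.
Joint ranges: [-2.58, 2.58], [-0.38, 2.09], [-1.3, 1.39], [0.25, 2.4], [-1.5, 4.64], [0.08, 2.09], [-2.65, 2.65]. Speed limits (rad/s): [2.22, 2.22, 2.79, 2.79, 3.14, 3.14, 3.14].

## Interface

Orientations are given as a 3x3 rotation matrix whose columns are the frame's x, y, z axes.
In Python, from bench import ctrl, get_image, search_frame, cut_out gives the robot as it stands.
- The arm moves only by the tool drive_tool, never from a script. Its argument "targets" is text: rows parted by semicolons, each of 4 numbers parted by spaces: the shift along the tool's x, y, z in m, then the turn about the tool's z in rad. In form: x y z twist; .... A call has 1 to 20 rows; each row shifts and turns the commanded pose from where the row before left it, along the tool's axes as they then stand; what a row does not reach is not made up. A row lasts 1/10 s, in which the tool goes at most 50 mm and 8.59 degrees, less where a joint would pass 70% of its speed; a pose out of reach is approached as far as the arm can. A call is refused whole if a number of a shift passes 0.05 or a number of a turn 0.15, either way. A call with a gripper value outside its range is refused whole. "fingers" is the gripper's target within -1 to 1 (shut at 1, half-way at 0, fully open at -1), set as the call begins (left out, the last holds). The fingers move at their own pace and stop on an object; the grip force is fixed at half the most. Time passes only in rows, so rows that do not move let the fingers close. It gives the time, the measured TCP pose, the force, the opening and the grip force at its end, in the units of the state.
- ctrl.observe(): the state, without advancing time (a new reading comes with each control period).
- get_image(name): name is "scene" or "top"; returns a dict with "color" (400x640x3 uint8, red, green, blue), "z_map" (400x640 float32, mm along the optical axis (not along the pixel's ray), 0 where there is no reading), "camera_matrix" (3x3 intrinsics, pixels), "k1" (the pictures are not rectified: a ray, as slopes to the right and down, at radius r is drawn at 1 + k1 r^2 times it, then the intrinsics apply), "extrinsics" (4x4, takes a point from world to camera coordinates). Camera axes: x right, y down, z forward; pixel columns grow to the right and rows downward; lengths in mm; the calibration is good to about 2 mm. A picture is of the moment at which its call begins.
- ctrl.finish_job(): hands the job in; it is judged then, once.
Trained networks look in a picture, given as the dict that the camera call returned (one of the last four; its "shot" number tells which), for a name from the list of things; names that differ only in an ending like _2 or _b are one class to them, and where a whole thing is asked for, a point or a joint stands for the part that bears it (a point fixed in the world has none). Each returns a list of dicts, best first, with "confidence" (0 to 1); they miss things now and then, are a little off and sometimes report something else, mostly with a low value. They report only what shows in the picture. A call takes as long as a camera call. They do not tell look-alikes from the thing itself.
- search_frame(picture, name): "centre" ([column, row] in pixels, amid what is visible of it).
- cut_out(picture, name): "mask" (400x640 bool, what is visible of it) and "centre" ([column, row] in pixels, amid what is visible of it).
The state is a dict: "clock": time; "q": joint angles; "joint_velocities": joint speeds; "joint_torque": joint torques, N m; "tool_pos": TCP position; "orientation": TCP orientation; "wrist_force": force on the tool from outside, world axes, zero at the start; "torque": the same for the moment, N m; "gripper_width": finger opening in mm; "grasp_force": force on a finger pad.
Only numpy, scipy, OpenCV 4.12 (cv2) and the standard library are available. Lean on these libraries where they do the work, as an engineer would, in place of code of your own. Each camera call takes 0.05 s, during which the arm holds its last target. There are 200 camera calls.

## Task

Set the large round cover down gently on the rim of the leak-test chamber so that it sits fully home and level, without dropping it. Then turn the knurled bleed thumbscrew on the fixture's valve block clockwise until it seats, and back it off a quarter turn. Finish with the gripper still holding the thumbscrew at that setting, because its lock nut is tightened next, and leave the other things on the bench where they are.

Things in the scene. Friction and masses are not known exactly. Their poses are not given: they have to be found in the camera images.
- cover_grip (a point): centre of the black knob on the large loose cover. The knob is an upright cylinder 24 mm across and 42 mm high; this point is half-way up it, on the cover's axis, 21 mm above the top of the plate and 29 mm above the plate's underside. z points up when the cover lies flat. The cover weighs about 0.34 kg
- cover_seat (a point): centre of the underside of the large cover's aluminium plate (116 mm across, 8 mm thick), the face that sits on the chamber's rim. Below it a spigot 82 mm across reaches 8 mm further down, with a 3 mm chamfer, and drops into the chamber's mouth. Before the job the cover stands on this spigot on the table, the plate's underside 8 mm above the table
- chamber_rim (a point): centre of the mouth of the black round test chamber, at the height of its flat rim, 72 mm above the table. The rim is 110 mm across outside and 90 mm inside, open inside to 36 mm below the rim, with nothing above it. It belongs to the fixture, which does not move
- screw_head (a point): centre (half-way up) of the steel knurled head of the bleed thumbscrew: an upright cylinder 32 mm across and 24 mm high, on a thin stem above the square valve block, its axis vertical, its middle about 95 mm above the table; the highest fixed part below it is 28 mm under this point and a loose-running lock nut on the stem 17 mm under it. It stands 160 mm from the chamber's axis; a dial gauge 42 mm across, its top 67 mm above the table, stands with its centre 83 mm away
- bleed_screw (a joint): angle of the bleed thumbscrew in rad: 0 when seated (hard stop of the needle on its seat), growing as it is turned counter-clockwise seen from above (backed off); a quarter turn open is 1.57. It starts between 1.0 and 2.8. Friction holds it where it is left (about 0.05 N m); it rises 1.5 mm per turn
- spare_cover: smaller aluminium cover of the same kind, plate 72 mm across with a thin black knob; not for this chamber. Origin on its underside
- master_ring: plain steel ring gauge, 76 mm outside, 48 mm bore, 20 mm high. Origin on its underside
- plug_gauge: dark steel plug gauge standing upright, 32 mm across, 92 mm high. Origin on its underside
- solvent_bottle: white bottle, 60 mm across, 150 mm high. Origin on its underside
- bezel: black moulded oval ring, about 135 x 87 mm, 15 mm high. Origin on its underside
- caliper: digital caliper lying down, 200 mm long
- wrench: small open-ended wrench lying down, 140 mm long
Mind the look-alikes: they are no part of the job. Leave any brown, pink or red look-alike of the part that bears cover_grip alone.

How it is judged (in metres and radians):
On the way, in this order (a step that is already met when the one before it is completed fails the run):
1. the large cover sits fully home and level on the chamber's rim, let go by the fingers (horizontal distance between cover_seat and chamber_rim below 0.006 m and z of cover_seat in the frame of chamber_rim between -0.002 and 0.002 m and angle between cover_seat's own z axis and vertical below 0.03 rad and contact force between the fingers and cover below 0.1 N), for 0.2 s.
2. the bleed thumbscrew is turned clockwise until it seats, the cover still on (horizontal distance between cover_seat and chamber_rim below 0.006 m and z of cover_seat in the frame of chamber_rim between -0.002 and 0.002 m and angle between cover_seat's own z axis and vertical below 0.03 rad and value of joint bleed_screw below 0.08 rad), for 0.1 s.
At the end, for the whole second after the job is handed in: Cover on the rim (within 6 mm of centre and 2 mm of rim height, tilt under 0.03 rad), no finger on it; the thumbscrew, once seated (within 0.08 rad of its stop), is open 1.57 rad, give or take 0.3, and still; the fingers hold it with over 3 N (all of step 1 and value of joint bleed_screw between 1.27 and 1.87 rad and velocity of joint bleed_screw between -0.1 and 0.1 rad/s and contact force between the fingers and bleed_screw above 3 N); the arm keeps its last pose, push and grip.
It fails at once if the large cover is dropped (it moves faster than 0.6 m/s with no finger on it) (linear speed of cover above 0.6 m/s and contact force between the fingers and cover below 0.1 N).
It fails at once if another thing on the bench is shifted by more than 30 mm (distance of any of spare_cover, master_ring, plug_gauge, solvent_bottle, bezel, caliper, wrench from where it was at the start of the episode above 0.03 m).
It also fails if it takes over 58 s, if anything falls off the work surface, if the arm or the gripper's body presses on something with over 40 N, if the wrist force passes 120 N, or if a joint passes its speed limit or range.

## Working session

There is one attempt and no reset: what is moved stays moved. The work goes in short steps, Python scripts to look and compute and a tool call to move; the robot and the scene stay as the last step left them, time stands still between calls to the robot, and variables do not carry over. Pictures are saved under pics/ and viewed, at most 10 in all, crops included, and the job is handed in when it is done.

Besides the shell and the picture viewer there is one more tool, called as name(argument=value, ...), one argument or row to a line, values as JSON. drive_tool: Moves the arm, as the interface text tells. Its arguments: {"type":"object","properties":{"targets":{"type":"string"},"fingers":{"type":"number"}},"required":["targets"]}

```bash
mkdir -p pics; cat > h.py <<'E'
import numpy as np, cv2
from bench import ctrl, get_image, search_frame, cut_out
def world(p):
    K=np.array(p["camera_matrix"]);E=np.array(p["extrinsics"]);k=p["k1"]
    z=p["z_map"];v,u=np.mgrid[:400,:640]
    xd=(u-K[0,2])/K[0,0];yd=(v-K[1,2])/K[1,1];x,y=xd.copy(),yd.copy()
    for _ in range(10):
        s=1+k*(x*x+y*y);x=xd/s;y=yd/s
    P=np.stack([x*z,y*z,z],-1)-E[:3,3]
    W=P@E[:3,:3]; W[z==0]=np.nan
    return W
def circ(xy):
    A=np.c_[2*xy,np.ones(len(xy))];s=np.linalg.lstsq(A,(xy**2).sum(1),rcond=None)[0]
    return s[:2],np.sqrt(s[2]+s[:2]@s[:2])
E
cat > a.py <<'E'
from h import *
for n in("top","scene"):
    p=get_image(n);W=world(p)
    cv2.imwrite(f"pics/{n}1.png",p["color"][...,::-1])
    for t in("cover_grip","chamber_rim","screw_head","spare_cover","plug_gauge","solvent_bottle","bezel","master_ring","caliper","wrench"):
        for r in cut_out(p,t)[:3]:
            m=r["mask"];w=W[m];w=w[~np.isnan(w[:,0])]
            print(n,t,round(r["confidence"],2),np.round(r["centre"]),m.sum(),np.round(np.median(w,0)) if len(w) else None,np.round(np.percentile(w,[2,98],axis=0)).tolist() if len(w) else '')
s=ctrl.observe();print(s)
E
python3 a.py
```

```text
top cover_grip 0.97 [453. 265.] 939 [ 350. -424.   16.] [[300.0, -476.0, 7.0], [402.0, -376.0, 57.0]]
top cover_grip 0.87 [334. 261.] 936 [348. -37.  16.] [[298.0, -88.0, 8.0], [399.0, 13.0, 59.0]]
top cover_grip 0.74 [423. 299.] 986 [ 223. -323.   16.] [[173.0, -377.0, 6.0], [275.0, -272.0, 58.0]]
top chamber_rim 0.62 [289. 191.] 3744 [568. 117.  27.] [[483.0, -14.0, 4.0], [661.0, 247.0, 103.0]]
top screw_head 0.58 [260. 180.] 108 [586. 211. 105.] [[571.0, 195.0, 50.0], [602.0, 236.0, 115.0]]
top spare_cover 0.57 [440. 223.] 333 [ 487. -387.   17.] [[457.0, -420.0, 8.0], [520.0, -359.0, 49.0]]
top spare_cover 0.34 [258. 181.] 89 [585. 209. 106.] [[571.0, 195.0, 90.0], [599.0, 225.0, 116.0]]
top plug_gauge 0.57 [412. 266.] 90 [ 332. -281.   90.] [[320.0, -295.0, 22.0], [346.0, -272.0, 98.0]]
top solvent_bottle 0.69 [351. 137.] 361 [739. -92. 102.] [[722.0, -122.0, 21.0], [768.0, -67.0, 154.0]]
top bezel 0.26 [261. 182.] 95 [585. 209. 106.] [[571.0, 195.0, 90.0], [602.0, 225.0, 115.0]]
top master_ring 0.82 [393. 175.] 293 [ 647. -240.   19.] [[613.0, -276.0, 1.0], [684.0, -205.0, 29.0
[... 1952 characters left out ...]
ies': array([ 0.0007307 , -0.00040801,  0.00163528, -0.0002752 , -0.00051516,
       -0.00012768,  0.00137869]), 'joint_torque': array([-6.71429134e-04, -6.56110740e+01,  1.33221511e+00, -4.04084909e+01,
       -5.98845002e-02,  3.47999507e-02,  2.96213409e-05]), 'tool_pos': array([221.55049161, 611.02833794, 200.85959281]), 'orientation': array([[-9.40102592e-01,  3.40891647e-01, -3.59998692e-05],
       [ 3.40891649e-01,  9.40102591e-01, -4.83442710e-05],
       [ 1.73634121e-05, -5.77206293e-05, -9.99999998e-01]]), 'wrist_force': array([ 0.59283176, -0.03447367,  0.55098269]), 'torque': array([-0.03891697,  0.04944911, -0.03701259]), 'grasp_force': 0.0, 'gripper_width': 86.94445862962789}
```

View pics/top1.png

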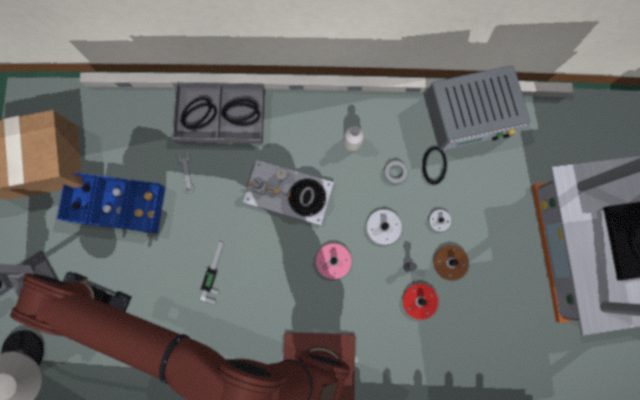

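View pics/scene1.png

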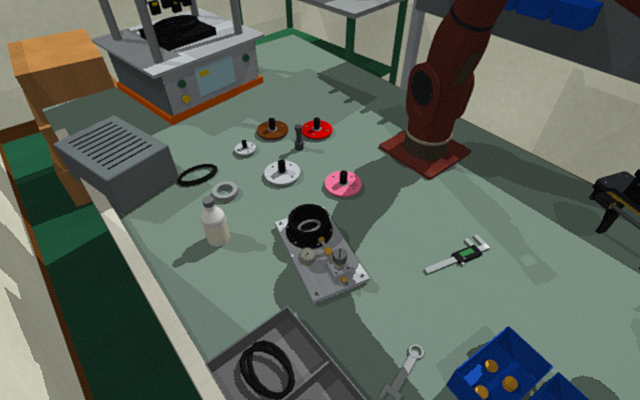

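The real cover is the silver one at (384,226) in the top view and (282,173) in the scene view; pink, brown and red are look-alikes. The chamber is at (307,196) and the screw around (258,182) in the top view.

```bash
cat > b.py <<'E'
from h import *
def band(W,c,rad,z0,z1):
    d=np.hypot(W[...,0]-c[0],W[...,1]-c[1]);m=(d<rad)&(W[...,2]>z0)&(W[...,2]<z1);return W[m]
for n in("top","scene"):
    p=get_image(n);W=world(p)
    for nm,c,R,z0,z1 in(("plate",(466,-204),80,11,22),("knob",(466,-204),40,50,66),("rim",(555,56),75,64,80),("screw",(586,209),30,100,114),("spot",(586,209),110,40,150)):
        w=band(W,c,R,z0,z1)
        if len(w)<5: print(n,nm,len(w));continue
        xy=w[:,:2].astype(np.float32)
        (cc,r)=cv2.minEnclosingCircle(xy)
        print(n,nm,len(w),"med",np.round(np.median(w,0),1),"mid",np.round((np.percentile(w,3,0)+np.percentile(w,97,0))/2,1),"encl",np.round(cc,1),round(r,1))
    u=slice(170,215);print() 
p=get_image("scene");cv2.imwrite("pics/fx.png",cv2.resize(p["color"][190:310,260:390,::-1],None,fx=5,fy=5,interpolation=2))
p=get_image("top");W=world(p);
np.set_printoptions(linewidth=250)
print(np.round(W[170:195,248:280,2]).astype(int))
E
python3 b.py
```

```text
top plate 770 med [ 461.8 -201.3   16.3] mid [ 463.2 -202.9   16.3] encl [ 465.8 -209.7] 65.4
top knob 42 med [ 462.8 -202.6   58.1] mid [ 462.9 -202.9   58. ] encl [ 463.  -202.8] 11.5
top rim 295 med [554.9  55.1  71.8] mid [554.4  53.6  72. ] encl [554.8  53.3] 55.9
top screw 81 med [586.  211.5 107.3] mid [585.7 210.5 107.3] encl [586.1 211.5] 16.5
top spot 467 med [585.7 173.   61.2] mid [599.4 171.3  76.8] encl [584.1 174.5] 75.4

scene plate 604 med [ 471.6 -194.6   16.3] mid [ 464.7 -202.    15.9] encl [ 464.  -203.4] 59.0
scene knob 39 med [ 465.6 -202.8   57.3] mid [ 464.5 -203.5   55.5] encl [ 465.3 -202.2] 12.3
scene rim 463 med [557.3  57.   71.2] mid [556.3  53.8  69.5] encl [554.   52.5] 56.3
scene screw 148 med [588.1 210.7 106.8] mid [587.4 209.2 105. ] encl [586.1 208.6] 17.5
scene spot 1024 med [594.9 194.4  59.6] mid [600.3 168.8  74.8] encl [584.2 173.8] 76.6

[[                   6                   -4                    2                    5                   -1                   27                   32                   24                   24                
[... 16179 characters left out ...]
               23                   23                   18                   22                   28                   23                   21
                    17                   28                   28                   24                   34                   22                   22                   24                   22                   18                   20
                    25                   27                   20                   27                   21                   15                   21                   23                   24                   24]]b.py:16: RuntimeWarning: invalid value encountered in cast
  print(np.round(W[170:195,248:280,2]).astype(int))
```

View pics/fx.png

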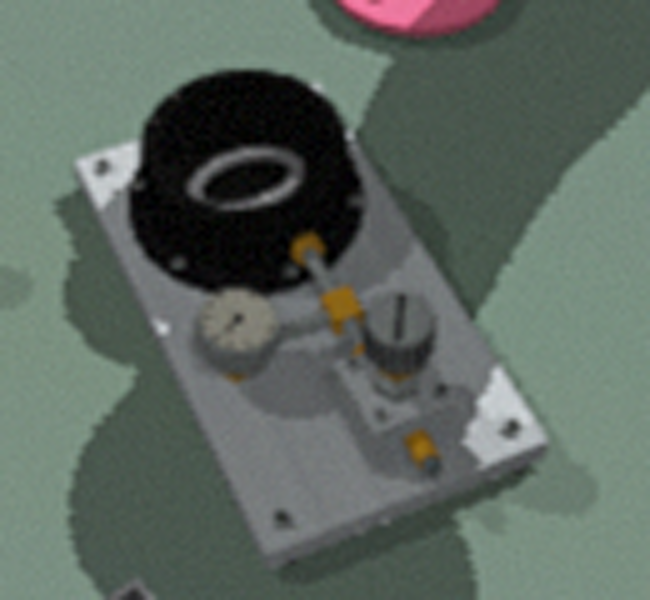

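Cover (464,-203), chamber (554.5,53.3), screw (586,210.5), spacing 160 mm as stated. The close crop shows the screw head at about (400,330) and the gauge at about (237,325), left of it. I'm moving above the cover.

drive_tool(
  targets="-0.0384 -0.0298 0 0;-0.0384 -0.0298 0 0;-0.0384 -0.0298 0 0;-0.0384 -0.0298 0 0;-0.0384 -0.0298 0 0;-0.0384 -0.0298 0 0;-0.0384 -0.0298 0 0;-0.0384 -0.0298 0 0;-0.0384 -0.0298 0 0;-0.0384 -0.0298 0 0;-0.0136 -0.0427 0 0;-0.0136 -0.0427 0 0;-0.0136 -0.0427 0 0;-0.0136 -0.0427 0 0;-0.0136 -0.0427 0 0;-0.0136 -0.0427 0 0;-0.0136 -0.0427 0 0;-0.0136 -0.0427 0 0;-0.0136 -0.0427 0 0;0 0 0 0",
  fingers=-1,
)

```text
clock: 3.3
tool_pos: [463.6, -209.5, 201.5]
orientation: [[-0.937, 0.349, 0.001], [0.349, 0.937, -0.002], [-0.002, -0.002, -1.0]]
wrist_force: [-0.8, 0.5, 0.2]
gripper_width: 87.2
grasp_force: 0.0
```

```bash
cat > s.py <<'E'
from h import *
import sys
np.set_printoptions(precision=4,suppress=True)
s=ctrl.observe();R=np.array(s["orientation"]);print(s["clock"],s["q"],s["tool_pos"],"\n",R,s["wrist_force"],s["torque"],s["gripper_width"],s["grasp_force"])
if len(sys.argv)>1: print("tool shift",R.T@(np.array(eval(sys.argv[1]))-s["tool_pos"]))
E
python3 s.py "(464,-203,31)"
```

```text
3.3 [-0.4393  0.0234  0.7996  1.8352 -0.0157  1.2884  1.5791] [ 463.61   -209.5373  201.5046] 
 [[-0.9372  0.3487  0.001 ]
 [ 0.3487  0.9372 -0.0023]
 [-0.0018 -0.0018 -1.    ]] [-0.7791  0.4969  0.1767] [ 0.0572  0.0217 -0.0568] 87.22842125149762 0.0
tool shift [  2.2129   6.5629 170.4897]
```

drive_tool(
  targets="0 0 0 0;0 0 0.04 0;0 0 0.03 0;0 0 0 0;0 0 0 0",
)

```text
clock: 3.8
tool_pos: [465.2, -202.1, 131.4]
orientation: [[-0.941, 0.34, -0.001], [0.34, 0.941, -0.0], [0.001, -0.0, -1.0]]
wrist_force: [0.6, 0.2, 0.9]
gripper_width: 87.0
grasp_force: 0.0
```

```bash
python3 s.py "(464,-203,31)"; cat > c.py <<'E'
from h import *
p=get_image("top");q=get_image("scene")
cv2.imwrite("pics/g.png",np.hstack([cv2.resize(x["color"][a:a+100,b:b+100,::-1],(400,400),interpolation=2) for x,a,b in((p,176,334),(q,110,230))]))
E
python3 c.py
```

```text
3.8 [-0.4242  0.1005  0.8007  1.9289 -0.0789  1.1445  1.631 ] [ 465.2422 -202.1372  131.4243] 
 [[-0.9406  0.3396 -0.0007]
 [ 0.3396  0.9406 -0.    ]
 [ 0.0007 -0.0002 -1.    ]] [0.5778 0.1679 0.9135] [ 0.0021  0.0102 -0.0198] 87.02454962560284 0.0
tool shift [  0.8074  -1.2085 100.4251]
```

View pics/g.png

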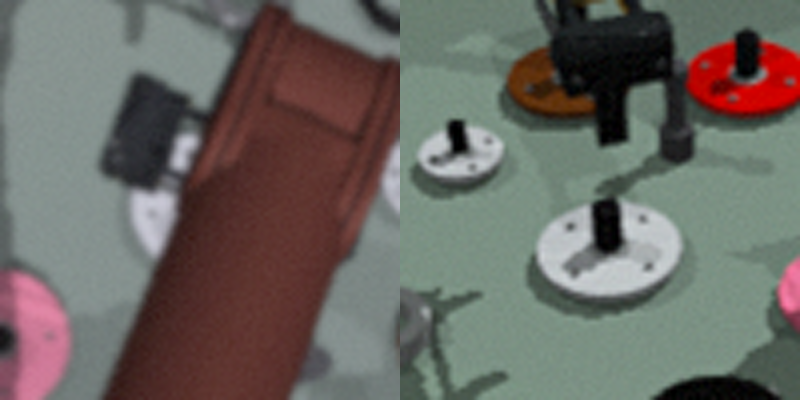

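The gripper hangs over the silver cover: in the right half the fingers at (612,120) are above the knob at (606,225), clear of the plug gauge. Next I lower it.

drive_tool(
  targets="0.0005 -0.001 0.035 0;0 0 0.035 0;0 0 0.02 0;0 0 0.010 0;0 0 0 0;0 0 0 0",
)

```text
clock: 4.5
tool_pos: [465.3, -204.1, 32.3]
orientation: [[-0.94, 0.341, 0.002], [0.341, 0.94, -0.0], [-0.002, 0.0, -1.0]]
wrist_force: [-0.2, 0.4, -0.6]
gripper_width: 86.9
grasp_force: 0.0
```

drive_tool(
  targets="0 0 0 0;0 0 0 0;0 0 0 0;0 0 0 0;0 0 0 0;0 0 0 0;0 0 0 0;0 0 0 0",
  fingers=1,
)

```text
clock: 5.3
tool_pos: [464.2, -203.8, 30.8]
orientation: [[-0.94, 0.341, -0.0], [0.341, 0.94, -0.0], [0.0, -0.0, -1.0]]
wrist_force: [-0.7, 0.1, 0.1]
gripper_width: 31.0
grasp_force: 0.0
```

drive_tool(
  targets="0 0 0 0;0 0 0 0;0 0 0 0;0 0 0 0",
)

```text
clock: 5.7
tool_pos: [464.2, -203.9, 30.8]
orientation: [[-0.94, 0.341, -0.0], [0.341, 0.94, -0.0], [-0.0, -0.0, -1.0]]
wrist_force: [0.3, -0.8, -1.6]
gripper_width: 22.1
grasp_force: 30.0
```

drive_tool(
  targets="0 0 -0.01 0;0 0 -0.02 0;0 0 -0.03 0;0 0 -0.04 0;0 0 -0.03 0;0 0 0 0;0 0 0 0;0 0 0 0",
)

```text
clock: 6.5
tool_pos: [463.3, -203.3, 159.8]
orientation: [[-0.94, 0.341, -0.002], [0.341, 0.94, 0.001], [0.002, -0.0, -1.0]]
wrist_force: [-0.5, 0.5, -3.1]
gripper_width: 22.1
grasp_force: 30.0
```

```bash
python3 s.py "(554.5,53.3,161)"
```

```text
6.5 [-0.4485  0.063   0.816   1.8958 -0.0489  1.205   1.6072] [ 463.3379 -203.3032  159.7652] 
 [[-0.9402  0.3407 -0.002 ]
 [ 0.3407  0.9402  0.0005]
 [ 0.002  -0.0002 -1.    ]] [-0.4971  0.5128 -3.1137] [ 0.0074 -0.0067 -0.0293] 22.11992164201675 29.99775767326355
tool shift [  1.7199 272.3099  -1.2839]
```

drive_tool(
  targets="0.0005 0.015 0 0;0.0005 0.025 0 0;0.0005 0.035 0 0;0 0.04 0 0;0 0.04 0 0;0 0.04 0 0;0 0.035 0 0;0 0.025 0 0;0 0.015 0 0;0 0.002 0 0;0 0 0 0;0 0 0 0;0 0 0 0",
)

```text
clock: 7.8
tool_pos: [555.3, 50.8, 161.0]
orientation: [[-0.939, 0.343, 0.0], [0.343, 0.939, -0.0], [-0.0, -0.0, -1.0]]
wrist_force: [-0.6, -0.3, -3.1]
gripper_width: 22.3
grasp_force: 30.0
```

```bash
python3 s.py "(554.5,53.3,97)"; cat > d.py <<'E'
from h import *
for n in("top","scene"):
    p=get_image(n);W=world(p);s=ctrl.observe();t=s["tool_pos"]
    m=np.hypot(W[...,0]-t[0],W[...,1]-t[1])<85
    z=W[...,2]
    mm=m&(z>t[2]-22)&(z<t[2]-6)&(p["color"].min(-1)>100)
    w=W[mm];print(n,len(w),t,np.round(np.median(w,0),1),"encl",cv2.minEnclosingCircle(w[:,:2].astype(np.float32)))
    A=np.c_[w[:,:2]-t[:2],np.ones(len(w))]
    print(np.linalg.lstsq(A,w[:,2],rcond=None)[0])
    # chamber rim visible
    mm=(np.hypot(W[...,0]-554.5,W[...,1]-53.3)<60)&(z>64)&(z<80);print("rim",mm.sum())
    cv2.imwrite(f"pics/{n}_h.png",cv2.resize(p["color"][(130 if n=="top" else 130):][:130,240:400,::-1],None,fx=4,fy=4,interpolation=2))
E
python3 d.py
```

```text
7.8 [-0.711   0.1856  0.6129  1.773  -0.1133  1.2183  1.1538] [555.3101  50.8334 160.9563] 
 [[-0.9393  0.343   0.    ]
 [ 0.343   0.9393 -0.    ]
 [-0.     -0.     -1.    ]] [-0.5754 -0.2635 -3.0841] [ 0.0403 -0.0053 -0.0295] 22.30608967145175 29.997825622558594
tool shift [ 1.6086  2.0412 63.9562]
top 0 [555.37407987  51.17716992 161.03022461] [nan nan nan] encl ((0.0, 0.0), 0.0)
[0. 0. 0.]
rim 0
scene 675 [555.43585548  51.43660547 161.04391079] [577.   54.5 146.1] encl ((556.5108642578125, 48.87943649291992), 59.58608627319336)
[-1.03702269e-03  4.36202216e-03  1.46113171e+02]
rim 302
  return _methods._mean(a, axis=axis, dtype=dtype,
  ret = um.true_divide(
```

View pics/scene_h.png

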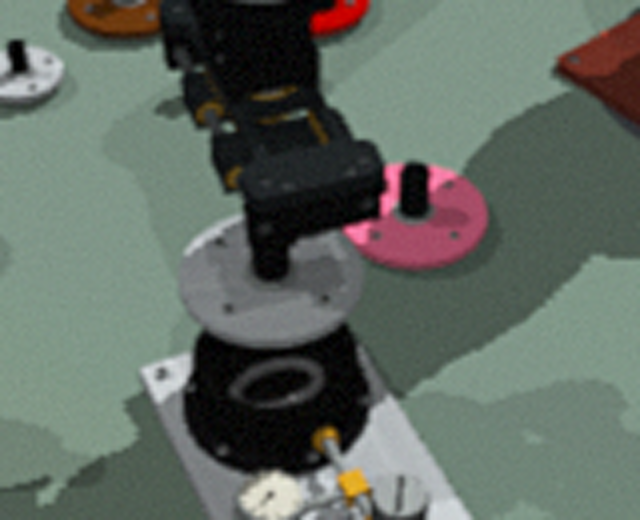

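The cover hangs level over the chamber: plate at (270,285), chamber mouth at (278,382) in the crop. I'm lowering it.

drive_tool(
  targets="0 0 0.015 0;0 0 0.02 0;0 0 0.01 0;0 0 0.005 0;0 0 0 0;0 0 0 0",
)

```text
clock: 8.5
tool_pos: [555.9, 52.4, 111.3]
orientation: [[-0.94, 0.341, 0.001], [0.341, 0.94, 0.0], [-0.001, 0.0, -1.0]]
wrist_force: [-0.0, -0.3, -2.7]
gripper_width: 22.0
grasp_force: 30.0
```

```bash
python3 s.py "(554.9,52.3,95)"
```

```text
8.5 [-0.6972  0.2362  0.6039  1.8296 -0.1481  1.1202  1.1812] [555.8989  52.4121 111.3042] 
 [[-0.9401  0.3409  0.0006]
 [ 0.3409  0.9401  0.    ]
 [-0.0006  0.0002 -1.    ]] [-0.0037 -0.3419 -2.706 ] [ 0.0028  0.0156 -0.0048] 22.041584943657014 29.997635185718536
tool shift [ 0.91   -0.4494 16.3036]
```

drive_tool(
  targets="0.001 0 0.003 0;0 0 0.003 0;0 0 0.003 0;0 0 0.002 0;0 0 0.002 0;0 0 0.001 0;0 0 0.001 0;0 0 0 0;0 0 0 0;0 0 0 0",
)

```text
clock: 9.5
tool_pos: [554.7, 52.8, 95.9]
orientation: [[-0.94, 0.341, 0.0], [0.341, 0.94, 0.0], [-0.0, 0.0, -1.0]]
wrist_force: [-0.6, -0.4, -3.4]
gripper_width: 22.3
grasp_force: 30.0
```

drive_tool(
  targets="0 0 0.0005 0;0 0 0.0003 0;0 0 0.0003 0;0 0 0 0;0 0 0 0;0 0 0 0",
)

```text
clock: 10.1
tool_pos: [554.6, 52.9, 94.8]
orientation: [[-0.94, 0.341, 0.0], [0.341, 0.94, 0.0], [-0.0, 0.0, -1.0]]
wrist_force: [-0.6, 0.8, -0.8]
gripper_width: 21.9
grasp_force: 30.0
```

drive_tool(
  targets="0 0 0.0003 0;0 0 0.0003 0;0 0 0 0;0 0 0 0;0 0 0 0",
)

```text
clock: 10.6
tool_pos: [554.7, 52.9, 94.8]
orientation: [[-0.94, 0.341, 0.0], [0.341, 0.94, 0.0], [-0.0, 0.001, -1.0]]
wrist_force: [-2.7, 0.3, 5.6]
gripper_width: 22.1
grasp_force: 30.0
```

Contact is firm at exactly the expected height, so I release.

drive_tool(
  targets="0 0 0 0;0 0 0 0;0 0 0 0;0 0 0 0;0 0 0 0;0 0 0 0;0 0 0 0;0 0 0 0;0 0 0 0",
  fingers=-1,
)

```text
clock: 11.5
tool_pos: [554.6, 52.8, 94.1]
orientation: [[-0.94, 0.341, 0.0], [0.341, 0.94, -0.0], [-0.0, -0.0, -1.0]]
wrist_force: [-0.5, -1.2, 0.6]
gripper_width: 83.9
grasp_force: 0.0
```

drive_tool(
  targets="0 0 -0.02 0;0 0 -0.03 0;0 0 -0.03 0;0 0 -0.02 0;0 0 0 0;0 0 0 0;0 0 0 0",
)

```text
clock: 12.2
tool_pos: [554.0, 52.8, 193.1]
orientation: [[-0.94, 0.341, -0.002], [0.341, 0.94, -0.0], [0.001, -0.001, -1.0]]
wrist_force: [0.2, -0.0, -0.7]
gripper_width: 86.9
grasp_force: 0.0
```

```bash
cat > e.py <<'E'
from h import *
p=get_image("scene");W=world(p);z=W[...,2]
w=W[(np.hypot(W[...,0]-554.5,W[...,1]-53)<70)&(z>74)&(z<87)&(p["color"].min(-1)>70)]
print(len(w),np.median(w,0),cv2.minEnclosingCircle(w[:,:2].astype(np.float32)))
print(np.linalg.lstsq(np.c_[w[:,:2]-[554.5,53],np.ones(len(w))],w[:,2],rcond=None)[0])
cv2.imwrite("pics/placed.png",cv2.resize(p["color"][170:290,260:390,::-1],None,fx=4,fy=4,interpolation=2))
E
python3 e.py; python3 s.py "(586,210.3,200)"
```

```text
1017 [563.03450319  62.26063005  79.90434759] ((554.3257446289062, 52.4335823059082), 58.68878936767578)
[-4.85488872e-03 -3.62786487e-03  7.99470185e+01]
12.25 [-0.7229  0.1586  0.616   1.7317 -0.0948  1.2832  1.1373] [553.9024  52.7159 192.9612] 
 [[-0.9401  0.3408 -0.0018]
 [ 0.3408  0.9401 -0.0006]
 [ 0.0015 -0.0012 -1.    ]] [ 0.229   0.2156 -0.7196] [-0.0024 -0.0541 -0.0005] 87.27348630038226 0.0
tool shift [ 23.5442 159.0798  -7.1982]
```

View pics/placed.png

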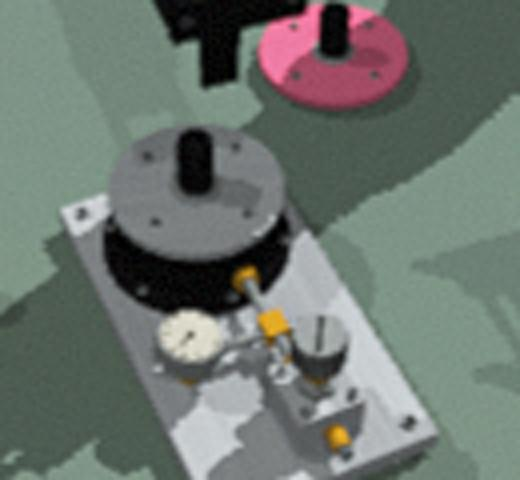

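The cover sits level on the rim, plate top at 79.9 mm against 80 expected; in the crop the plate is at (197,190). Now on to the screw.

drive_tool(
  targets="0.0046 0.0318 0 0;0.0046 0.0318 0 0;0.0046 0.0318 0 0;0.0046 0.0318 0 0;0.0046 0.0318 0 0;0 0 0.03 0;0 0 0.03 0;0 0 0 0;0 0 0 0;0 0 0 0;0 0 0 0",
)

```text
clock: 13.35
tool_pos: [588.1, 210.2, 135.8]
orientation: [[-0.94, 0.341, 0.002], [0.341, 0.94, 0.001], [-0.002, 0.002, -1.0]]
wrist_force: [0.1, -0.3, -0.0]
gripper_width: 86.9
grasp_force: 0.0
```

```bash
python3 s.py "(586.4,209.8,87)"
```

```text
13.35 [-0.8318  0.347   0.5246  1.6385 -0.1841  1.203   0.9556] [588.0937 210.2196 135.8195] 
 [[-0.94    0.3412  0.0021]
 [ 0.3412  0.94    0.0012]
 [-0.0016  0.0018 -1.    ]] [ 0.0784 -0.297  -0.0151] [-0.0287  0.0147  0.0097] 86.93658823338669 0.0
tool shift [ 1.5256 -1.0621 48.8152]
```

drive_tool(
  targets="0.001 -0.0005 0.02 0;0 0 0.015 0;0 0 0.01 0;0 0 0.0035 0;0 0 0 0;0 0 0 0;0 0 0 0",
)

```text
clock: 14.05
tool_pos: [586.5, 210.1, 86.3]
orientation: [[-0.94, 0.341, 0.001], [0.341, 0.94, 0.0], [-0.001, 0.001, -1.0]]
wrist_force: [-0.0, 0.4, 0.2]
gripper_width: 87.1
grasp_force: 0.0
```

```bash
python3 s.py "(586.4,209.8,87)"
```

```text
14.05 [-0.821   0.3903  0.5113  1.6923 -0.2092  1.1127  0.974 ] [586.5006 210.1268  86.3366] 
 [[-0.9401  0.3409  0.0009]
 [ 0.3409  0.9401  0.0004]
 [-0.0007  0.0007 -1.    ]] [-0.0197  0.3549  0.1665] [ 0.0088 -0.0056 -0.0242] 87.10061179964819 0.0
tool shift [-0.0172 -0.341  -0.6637]
```

Next I close on the head.

drive_tool(
  targets="0 0 0 0;0 0 0 0;0 0 0 0;0 0 0 0;0 0 0 0;0 0 0 0;0 0 0 0;0 0 0 0;0 0 0 0;0 0 0 0;0 0 0 0;0 0 0 0",
  fingers=1,
)

```text
clock: 15.25
tool_pos: [586.4, 210.1, 86.0]
orientation: [[-0.94, 0.341, 0.001], [0.341, 0.94, 0.0], [-0.001, 0.001, -1.0]]
wrist_force: [0.4, -0.3, 4.4]
gripper_width: 2.4
grasp_force: 2.5
```

```bash
python3 s.py
```

```text
15.25 [-0.821   0.3905  0.5112  1.6926 -0.2093  1.1123  0.974 ] [586.3827 210.0597  86.029 ] 
 [[-0.9401  0.3409  0.0007]
 [ 0.3409  0.9401  0.0003]
 [-0.0005  0.0005 -1.    ]] [ 0.4234 -0.2678  4.4077] [-0.0974 -0.0492 -0.0133] 2.4450116832154283 2.5465543910104316
```

```bash
cat > f.py <<'E'
from h import *
a=get_image("scene");b=get_image("top")
for p in(a,b):
    W=world(p)
    for r in cut_out(p,"screw_head")[:2]:
        w=W[r["mask"]];print(r["confidence"],r["centre"],r["mask"].sum(),np.nanmedian(w,0))
cv2.imwrite("pics/s.png",np.hstack([cv2.resize(a["color"][200:300,290:390,::-1],(400,400),interpolation=2),cv2.resize(b["color"][130:230,210:310,::-1],(400,400),interpolation=2)]))
print(ctrl.observe()["gripper_width"],ctrl.observe()["grasp_force"])
E
python3 f.py
```

```text
0.63 [334.1, 260.7] 58 [600.20967473 209.79987601 100.84594822]
0.33391239202724576 2.6661545733804815
```

View pics/s.png

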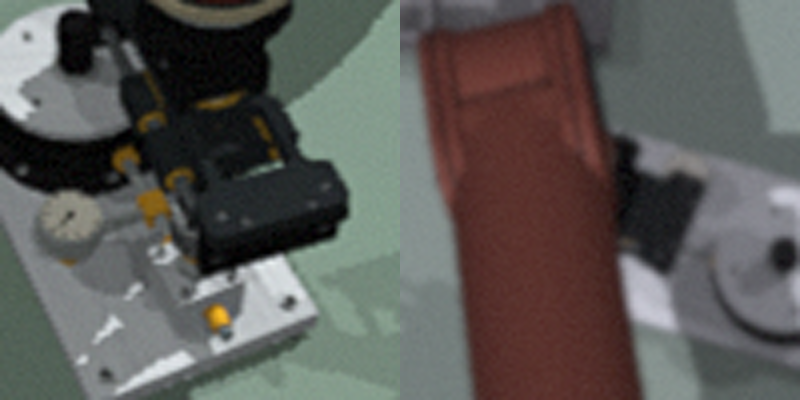

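drive_tool(
  targets="0 0 -0.005 0;0 0 -0.015 0;0 0 -0.03 0;0 0 -0.03 0;0 0 0 0;0 0 0 0;0 0 0 0",
)

```text
clock: 16.15
tool_pos: [585.5, 209.9, 165.1]
orientation: [[-0.94, 0.341, -0.001], [0.341, 0.94, -0.0], [0.001, -0.001, -1.0]]
wrist_force: [-0.0, -0.0, -1.5]
gripper_width: 0.3
grasp_force: 0.0
```

```bash
python3 s.py; cat > g.py <<'E'
from h import *
for n in("scene","top"):
    p=get_image(n);W=world(p);z=W[...,2];t=ctrl.observe()["tool_pos"]
    print(n,t)
    w=W[(np.hypot(W[...,0]-t[0],W[...,1]-t[1])<60)]
    for lo in range(95,260,8):
        s=w[(w[:,2]>=lo)&(w[:,2]<lo+8)]
        if len(s)>3: print(lo,len(s),np.round(np.percentile(s[:,:2],[5,50,95],axis=0)).tolist())
    cv2.imwrite(f"pics/u_{n}.png",cv2.resize(p["color"][(170 if n=="scene" else 110):][:120,(270 if n=="scene" else 200):][:,:130,::-1],None,fx=4,fy=4,interpolation=2))
E
python3 g.py
```

```text
16.15 [-0.8401  0.3221  0.5314  1.6064 -0.1692  1.2604  0.9441] [585.4967 209.9251 165.0961] 
 [[-0.9402  0.3407 -0.0011]
 [ 0.3407  0.9402 -0.0005]
 [ 0.0009 -0.0008 -1.    ]] [-0.0459 -0.0452 -1.4757] [-0.0234 -0.0467  0.0567] 0.270077975678876 0.0
scene [585.37821489 209.8672982  164.78071739]
95 27 [[581.0, 203.0], [597.0, 220.0], [602.0, 224.0]]
103 138 [[575.0, 196.0], [587.0, 210.0], [600.0, 223.0]]
183 7 [[592.0, 198.0], [593.0, 206.0], [597.0, 215.0]]
191 13 [[592.0, 199.0], [594.0, 206.0], [598.0, 214.0]]
199 7 [[591.0, 197.0], [594.0, 199.0], [599.0, 214.0]]
255 23 [[575.0, 186.0], [611.0, 234.0], [628.0, 246.0]]
top [585.37710247 209.8305291  164.6702605 ]
```

View pics/u_scene.png

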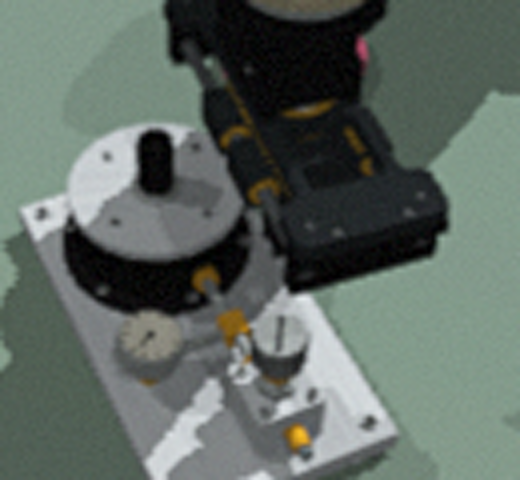

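The crop shows the gripper closed, with the head free at (278,340). The depth says the fingertips are around z≈183 with TCP at 165, higher than the nominal 157, so I likely closed above the head. I'll open and measure the tips.

drive_tool(
  targets="0 0 0 0;0 0 0 0;0 0 0 0;0 0 0 0;0 0 0 0;0 0 0 0;0 0 0 0;0 0 0 0",
  fingers=-0.2,
)

```text
clock: 17.05
tool_pos: [586.1, 210.0, 165.7]
orientation: [[-0.94, 0.341, 0.0], [0.341, 0.94, 0.0], [-0.0, 0.0, -1.0]]
wrist_force: [-0.1, -0.3, 0.7]
gripper_width: 50.4
grasp_force: 0.0
```

```bash
cat > k.py <<'E'
from h import *
p=get_image("scene");W=world(p);s=ctrl.observe();t=s["tool_pos"];R=np.array(s["orientation"])
print(t,s["gripper_width"])
L=(W-t)@R   # tool frame
m=(abs(L[...,0])<50)&(abs(L[...,1])<70)&(L[...,2]>-75)&(L[...,2]<35)
w=L[m]
for lo in range(-75,35,6):
    q=w[(w[:,2]>=lo)&(w[:,2]<lo+6)]
    if len(q): print(lo,len(q),np.round(np.percentile(q[:,:2],[0,20,50,80,100],axis=0)).tolist())
cv2.imwrite("pics/open.png",cv2.resize(p["color"][190:290,290:410,::-1],None,fx=6,fy=6,interpolation=2))
E
python3 k.py
```

```text
[586.055788   210.01405841 165.67121163] 51.499803275682964
-75 10 [[-11.0, -40.0], [-11.0, -35.0], [-9.0, -32.0], [-7.0, -29.0], [-6.0, -27.0]]
-69 8 [[-9.0, -33.0], [-9.0, -30.0], [-8.0, -27.0], [-6.0, -26.0], [9.0, -26.0]]
-63 5 [[-7.0, -29.0], [-6.0, -28.0], [-5.0, -27.0], [-3.0, -27.0], [-2.0, -26.0]]
-57 6 [[-4.0, -29.0], [-3.0, -28.0], [-2.0, -27.0], [-0.0, -27.0], [1.0, -26.0]]
```

View pics/open.png

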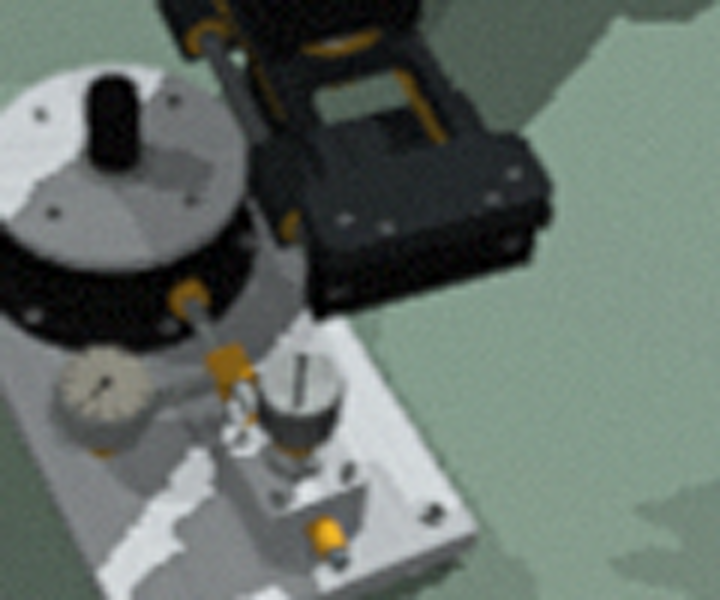

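```bash
cat > l.py <<'E'
from h import *
p=get_image("scene");s=ctrl.observe();t=s["tool_pos"];R=np.array(s["orientation"]);E=np.array(p["extrinsics"]);K=np.array(p["camera_matrix"])
print("cam",-E[:3,:3].T@E[:3,3])
W=world(p)
def pr(X):
    c=E[:3,:3]@X+E[:3,3];a=c[:2]/c[2];a=a*(1+p["k1"]*(a@a));return np.round([K[0,0]*a[0]+K[0,2],K[1,1]*a[1]+K[1,2]]),c[2]
for nm,l in(("tcp",(0,0,0)),("tipL",(-9,-30,8)),("tipR",(-9,30,8)),("tip c",(0,0,8)),("bodyL",(-37,-95,-62)),("bodyR",(-37,95,-62)),("bodyL+",(37,-95,-62)),("bodyR+",(37,95,-62))):
    X=t+R@np.array(l,float);u,d=pr(X);c,r=u.astype(int);print(nm,np.round(X),u,"open.png",(u-[290,190])*6,"depth",round(d),p["z_map"][r,c],np.round(W[r,c]))
E
python3 l.py
```

```text
cam [954.44269808 585.26973832 793.68382619]
tcp [586. 210. 166.] [342. 237.] open.png [312. 282.] depth 813 671.1788 [650. 276. 276.]
tipL [584. 179. 158.] [333. 231.] open.png [258. 246.] depth 837 1014.08887 [506.  94.  23.]
tipR [605. 235. 158.] [343. 251.] open.png [318. 366.] depth 797 858.14307 [577. 209. 108.]
tip c [586. 210. 158.] [341. 240.] open.png [306. 300.] depth 819 683.4128 [648. 272. 262.]
bodyL [588. 108. 228.] [311. 192.] open.png [126.  12.] depth 825 1159.1272 [440. -85.  -1.]
bodyR [653. 287. 228.] [343. 258.] open.png [318. 408.] depth 697 844.6923 [590. 223. 108.]
bodyL+ [519. 133. 228.] [342. 185.] open.png [312. -30.] depth 844 686.32416 [601. 218. 333.]
bodyR+ [584. 312. 228.] [379. 247.] open.png [534. 342.] depth 715 1001.4905 [435. 202.   2.]
```

Everything agrees: the real tips (and body) sit about 28 mm higher than the nominal TCP geometry (body edge seen at z≈255–262 against 228), so I need to go about 22 mm deeper, TCP z ≈ 64. I'll go in two stages.

drive_tool(
  targets="0 0 0.025 0;0 0 0.025 0;0 0 0.015 0;0 0 0.01 0;0 0 0.005 0;0 0 0 0;0 0 0 0",
)

```text
clock: 17.85
tool_pos: [586.6, 210.2, 86.5]
orientation: [[-0.94, 0.341, 0.001], [0.341, 0.94, 0.0], [-0.001, 0.001, -1.0]]
wrist_force: [-0.1, 0.6, 0.1]
gripper_width: 52.1
grasp_force: 0.0
```

drive_tool(
  targets="0 0 0.004 0;0 0 0.004 0;0 0 0.004 0;0 0 0.004 0;0 0 0.004 0;0 0 0.001 0;0 0 0 0;0 0 0 0",
)

```text
clock: 18.65
tool_pos: [586.2, 210.0, 64.8]
orientation: [[-0.94, 0.341, 0.0], [0.341, 0.94, 0.0], [-0.0, 0.0, -1.0]]
wrist_force: [-0.1, -0.0, -0.1]
gripper_width: 52.0
grasp_force: 0.0
```

drive_tool(
  targets="0 0 0 0;0 0 0 0;0 0 0 0;0 0 0 0;0 0 0 0;0 0 0 0",
  fingers=1,
)

```text
clock: 19.25
tool_pos: [586.0, 209.8, 64.8]
orientation: [[-0.94, 0.341, -0.0], [0.341, 0.94, -0.0], [0.0, -0.0, -1.0]]
wrist_force: [-1.7, -0.9, 2.1]
gripper_width: 31.3
grasp_force: 30.0
```

```bash
python3 s.py
```

```text
19.25 [-0.8151  0.4127  0.505   1.7118 -0.2224  1.0746  0.9838] [586.03   209.8031  64.7616] 
 [[-0.9401  0.341  -0.0001]
 [ 0.341   0.9401 -0.0001]
 [ 0.0001 -0.0002 -1.    ]] [-1.6745 -0.8894  2.1478] [-0.3512  0.2981 -0.0389] 31.314399946428136 30.000316500663757
```

The head is gripped (31.3 mm, 30 N). I'm turning clockwise (+twist) in chunks and watching the torque.

drive_tool(
  targets="0 0 0.00002 0.09;0 0 0.00002 0.09;0 0 0.00002 0.09;0 0 0.00002 0.09;0 0 0.00002 0.09;0 0 0.00002 0.09;0 0 0.00002 0.09;0 0 0.00002 0.09;0 0 0.00002 0.09;0 0 0.00002 0.09",
)

```text
clock: 20.25
tool_pos: [586.7, 210.4, 64.6]
orientation: [[-0.314, 0.949, 0.001], [0.949, 0.314, 0.0], [-0.0, 0.001, -1.0]]
wrist_force: [2.8, 0.8, -1.4]
gripper_width: 31.5
grasp_force: 30.0
```

```bash
cat > t.py <<'E'
from h import *
np.set_printoptions(precision=3,suppress=True)
s=ctrl.observe();R=np.array(s["orientation"]);print(s["clock"],"yaw(y-axis) cw+",-np.arctan2(R[1,1],R[0,1]),"q7",s["q"][6],s["tool_pos"],s["wrist_force"],s["torque"],s["gripper_width"],s["grasp_force"])
E
python3 t.py
```

```text
20.25 yaw(y-axis) cw+ -0.3195967053699073 q7 0.15674523286411063 [586.662 210.375  64.583] [ 2.811  0.8   -1.366] [ 0.035 -0.508  0.048] 31.491938515407636 29.99642550945282
```

drive_tool(
  targets="0 0 0.00002 0.09;0 0 0.00002 0.09;0 0 0.00002 0.09;0 0 0.00002 0.09;0 0 0.00002 0.09;0 0 0 0",
)

```text
clock: 20.85
tool_pos: [587.2, 211.1, 64.9]
orientation: [[0.127, 0.992, 0.003], [0.992, -0.127, 0.001], [0.001, 0.003, -1.0]]
wrist_force: [4.6, 2.7, 1.4]
gripper_width: 31.0
grasp_force: 30.0
```

```bash
python3 t.py
```

```text
20.85 yaw(y-axis) cw+ 0.12717692053885035 q7 -0.2456444902918134 [587.236 211.094  64.885] [4.573 2.657 1.427] [ 0.431 -0.943  0.218] 31.03323862263716 30.000687539577484
```

drive_tool(
  targets="0 0 0.00002 0.09;0 0 0.00002 0.09;0 0 0.00002 0.09;0 0 0.00002 0.09;0 0 0 0",
)

```text
clock: 21.35
tool_pos: [587.6, 210.5, 65.2]
orientation: [[0.467, 0.884, 0.003], [0.884, -0.467, 0.001], [0.002, 0.002, -1.0]]
wrist_force: [6.1, 0.7, 4.1]
gripper_width: 31.4
grasp_force: 30.0
```

```bash
python3 t.py
```

```text
21.35 yaw(y-axis) cw+ 0.4853847166574357 q7 -0.5629879114133514 [587.584 210.477  65.157] [6.118 0.721 4.086] [ 0.134 -1.165  0.391] 31.419997067775824 30.00200718641281
```

drive_tool(
  targets="0 0 0 0.09;0 0 0 0.09;0 0 0 0.09;0 0 0 0.09;0 0 0 0",
)

```text
clock: 21.85
tool_pos: [587.6, 209.9, 65.2]
orientation: [[0.748, 0.663, 0.003], [0.663, -0.748, 0.0], [0.002, 0.002, -1.0]]
wrist_force: [5.7, 0.9, 5.9]
gripper_width: 31.1
grasp_force: 30.0
```

```bash
python3 t.py
```

```text
21.85 yaw(y-axis) cw+ 0.8455406757682098 q7 -0.8782518235502473 [587.604 209.878  65.239] [5.675 0.903 5.92 ] [-0.151 -0.944  0.246] 31.06515757151346 30.002156496047974
```

drive_tool(
  targets="0 0 0 0.09;0 0 0 0.09;0 0 0 0.09;0 0 0 0.09;0 0 0 0",
)

```text
clock: 22.35
tool_pos: [587.0, 209.4, 65.2]
orientation: [[0.934, 0.357, 0.002], [0.357, -0.934, -0.0], [0.001, 0.001, -1.0]]
wrist_force: [1.6, -2.2, 9.0]
gripper_width: 31.3
grasp_force: 30.0
```

```bash
python3 t.py
```

```text
22.35 yaw(y-axis) cw+ 1.2058074311785412 q7 -1.1903337049248162 [587.037 209.384  65.213] [ 1.603 -2.16   8.955] [-0.373 -0.248  0.276] 31.270202891825555 30.002507865428925
```

drive_tool(
  targets="0 0 0 0.09;0 0 0 0.09;0 0 0 0.09;0 0 0 0.09;0 0 0 0.09;0 0 0 0.09;0 0 0 0;0 0 0 0",
)

```text
clock: 23.15
tool_pos: [586.6, 209.4, 65.1]
orientation: [[0.985, -0.172, 0.001], [-0.172, -0.985, -0.0], [0.001, 0.0, -1.0]]
wrist_force: [1.3, -1.2, 9.1]
gripper_width: 31.0
grasp_force: 30.0
```

```bash
python3 t.py
```

```text
23.15 yaw(y-axis) cw+ 1.7433009855383965 q7 -1.651806371535251 [586.645 209.383  65.06 ] [ 1.329 -1.235  9.084] [-0.346  0.009  0.088] 30.974364291416343 30.001772046089172
```

drive_tool(
  targets="0 0 0 0.09;0 0 0 0.09;0 0 0 0.09",
)

```text
clock: 23.45
tool_pos: [586.5, 209.6, 65.0]
orientation: [[0.903, -0.43, 0.0], [-0.43, -0.903, 0.0], [0.0, -0.0, -1.0]]
wrist_force: [2.3, -2.0, 8.2]
gripper_width: 31.1
grasp_force: 30.0
```

```bash
python3 t.py
```

```text
23.45 yaw(y-axis) cw+ 2.0158310664315318 q7 -1.8856166655366717 [586.487 209.585  64.987] [ 2.251 -2.018  8.208] [-0.493 -0.383  0.675] 31.130351405676382 29.99822974205017
```

drive_tool(
  targets="0 0 0 0;0 0 0 0;0 0 0 0",
)

```text
clock: 23.75
tool_pos: [586.4, 209.6, 65.0]
orientation: [[0.904, -0.428, 0.0], [-0.428, -0.904, 0.0], [0.0, -0.0, -1.0]]
wrist_force: [1.0, -0.1, 9.7]
gripper_width: 31.2
grasp_force: 30.0
```

```bash
python3 t.py
```

```text
23.75 yaw(y-axis) cw+ 2.013079584700926 q7 -1.8830814356710668 [586.426 209.607  64.984] [ 1.027 -0.058  9.726] [-0.22   0.136  0.164] 31.21096226470086 30.00156283378601
```

drive_tool(
  targets="0 0 0 -0.08;0 0 0 -0.08;0 0 0 -0.08;0 0 0 -0.08",
)

```text
clock: 24.15
tool_pos: [586.3, 209.4, 65.0]
orientation: [[0.993, -0.119, 0.0], [-0.119, -0.993, 0.0], [0.0, -0.0, -1.0]]
wrist_force: [-0.4, -0.3, 9.5]
gripper_width: 30.9
grasp_force: 30.0
```

```bash
python3 t.py
```

```text
24.15 yaw(y-axis) cw+ 1.6901738413044667 q7 -1.606144441372775 [586.346 209.431  65.036] [-0.402 -0.335  9.505] [-0.314  0.308 -0.042] 30.94660779993102 30.001401901245117
```

Clockwise motion at the stop gives 0.68 N·m and backing off gives −0.04, so the screw is seated, with yaw 2.013 as zero. I've backed off 0.323 so far; 1.247 remains.

drive_tool(
  targets="0 0 -0.00003 -0.089;0 0 -0.00003 -0.089;0 0 -0.00003 -0.089;0 0 -0.00003 -0.089;0 0 -0.00003 -0.089;0 0 -0.00003 -0.089;0 0 -0.00003 -0.089;0 0 -0.00003 -0.089;0 0 -0.00003 -0.089;0 0 -0.00003 -0.089;0 0 -0.00003 -0.089;0 0 -0.00003 -0.089;0 0 -0.00003 -0.089;0 0 -0.00003 -0.089;0 0 0 0;0 0 0 0;0 0 0 0",
)

```text
clock: 25.85
tool_pos: [586.7, 208.8, 65.4]
orientation: [[0.434, 0.901, 0.001], [0.901, -0.434, -0.0], [0.0, 0.001, -1.0]]
wrist_force: [1.1, -2.9, 7.4]
gripper_width: 31.0
grasp_force: 30.0
```

```bash
python3 t.py; python3 e.py
```

```text
25.85 yaw(y-axis) cw+ 0.4492208279554097 q7 -0.5308734342295794 [586.723 208.808  65.363] [ 1.136 -2.895  7.433] [-0.753 -0.241  0.066] 30.985075765626714 30.00131517648697
609 [554.44753692  40.24996508  80.08124307] ((554.0197143554688, 51.29621505737305), 59.05516052246094)
[-3.53508001e-03 -3.53142281e-03  8.00792672e+01]
```

```bash
python3 -c "
from bench import ctrl
print(ctrl.finish_job())"
```

```text
the job is handed in; nothing more can be done
None
```

The job is handed in, with no verdict returned: the cover is level and home on the rim, and the thumbscrew was seated, backed off 1.56 rad and is still held at 30 N. One early grasp closed above the screw head and was redone.

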